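Level the countertop display chest with a wedge

ROBOT

A 6-joint arm with a two-finger parallel gripper is mounted at the origin on the work surface. World frame = base frame: x ahead of the robot, y to its left, z up, the work surface at z = 0. Lengths are in mm, angles in rad, forces in N, time in s.
With the tool pointing down it reaches from about 275 to 1000 mm from the base axis. Payload 8.4 kg.
Tool frame: the origin (TCP) lies on the mounting face of the last link; the fingertips stand 173 mm ahead of it and the grasp point (between the pads) lies 155 mm ahead of it; z points along the fingers, y is the direction in which the jaws open and shut (so a half turn about z gives the same grasp; the last joint's range is limited). The gripper opens to 85 mm and grips with 20 to 120 N. Pads are 22 mm wide; open, the fingers measure 114 mm over their backs; the gripper's body (76 mm by 85 mm) begins 54 mm behind the grasp point. The pads swing forward as they close: fully open they stand 13 mm farther back than shut.
Start: joints at [-1.125, 0.353, 1.633, -0, 1.155, -0.002], TCP at [270.614, -563.38, 404.681] pointing down, gripper open.
Joint ranges: [-2.63, 2.63], [-0.92, 2.1], [0.06, 2.66], [-1.3, 4.44], [0, 2.69], [-3.02, 3.02]. Speed limits (rad/s): [2.22, 2.22, 2.79, 3.14, 3.14, 3.14].

INTERFACE

Orientations are given as [roll, pitch, yaw] about the fixed x, y, z axes, in that order (R = Rz(yaw) Ry(pitch) Rx(roll)).
In Python, from rig import readout, imaging, ticket gives the robot as it stands.
- The arm moves only by the tool step_arm, never from a script. Its argument "deltas" is a list of rows, each an object with "translation": the shift along the tool's x, y, z in cm, a list of three; "rot": the turn, a rotation vector about the tool's x, y, z in rad, a list of three. In form: [{"translation": [x, y, z], "rot": [rx, ry, rz]}, ...]. A call has 1 to 8 rows; each row is the pose to reach, as a shift and turn from the pose commanded when the call began, along the tool's axes at that moment; what a row does not reach only later rows make up. A row lasts 1/8 s, in which the tool goes at most 62.5 mm and 10.7 degrees, less where a joint would pass 70% of its speed; a pose out of reach is approached as far as the arm can. A call with a gripper value outside its range is refused whole. "grip" is the closure in counts, from 0 (fully open) to 255 (shut), set as the call begins (left out, the last holds). The fingers move at their own pace and stop on an object; "squeeze" is the grip in N (left out, the last holds). Time passes only in rows, so rows that repeat a pose let the fingers close. It gives the time, the measured TCP pose, the force and the opening at its end, in the units of the state.
- readout.sense(): the state, without advancing time (a new reading comes with each control period).
- imaging.grab_frame(name): name is "side" or "top"; returns a dict with "image" (420x560x3 uint8, red, green, blue), "camera_matrix" (3x3 intrinsics, pixels), "k1" (the pictures are not rectified: a ray, as slopes to the right and down, at radius r is drawn at 1 + k1 r^2 times it, then the intrinsics apply), "world_to_cam" (4x4, takes a point from world to camera coordinates). Camera axes: x right, y up, looking along -z (the intrinsics and any distortion apply to the point x, -y, -z); pixel columns grow to the right and rows downward; lengths in mm; the calibration is good to about 2 mm. A picture is of the moment at which its call begins. There is no depth.
- ticket.sign_off(): hands the job in, once; it reports no verdict.
The state is a dict: "clock": time; "qpos": joint angles; "qvel": joint speeds; "joint_efforts": joint torques, N m; "eef_pos": TCP position; "tcp_rot": TCP orientation; "contact_force": force on the tool from outside, world axes, zero at the start; "wrist_torque": the same for the moment, N m; "opening": opening from 0.0 (shut) to 1.0 (fully open).
Only numpy, scipy, OpenCV 4.12 (cv2) and the standard library are available. Lean on these libraries where they do the work, as an engineer would, in place of code of your own. Each camera call takes 0.05 s, during which the arm holds its last target.

TASK

The small white display chest has been restocked: push its drawer fully shut. Then take the wooden wedge and slide it thin end first along the base board under the middle of the chest's front edge until both front feet have just come off the board, by a few millimetres, and finish while still holding the wedge there, gripped and carrying the chest, with nothing else of the robot touching the chest. The bowl stays standing on top of the chest, and the block, mug and jar stay where they are.

Things in the scene. Friction and masses are not known exactly. Their poses are not given: they have to be found in the camera images.
- board: Fixed plywood base board lying on the table, 360 (x) x 220 (y) x 12 mm thick. Origin: centre of its underside. At its +x end (far from the robot) a stop rail 15 mm thick stands 40 mm above the board's top and keeps the chest from sliding away.
- board_top (a point): Centre of the base board's upper face (12 mm above the table), axes as the board.
- chest: Loose white countertop chest with a wood top, on four feet, standing on the base board: 160 (x) x 170 (y) x 85 mm tall with feet, about 0.9 kg with its drawer. Origin: centre of its underside at the level of the feet's soles. -x is its front, which faces the robot; its back stands some 2 mm before the board's stop rail, and its axes are parallel to the board's. Feet 22 x 22 x 15 mm, at the four corners, so 126 mm are free between the front feet.
- front_edge (a point): Middle of the chest's lower front edge, between the front feet, at x = -80 mm, 15 mm above the soles: the 15 mm gap under it is where the wedge goes in. The wedge's ramp meets this edge.
- foot_left (a point): Front of the sole of the chest's front foot on its +y side (x = -80, y = +74, z = 0 mm in the chest's frame); 0 mm above the board at the start.
- foot_right (a point): The same point of the front foot on the chest's -y side (x = -80, y = -74, z = 0 mm).
- drawer (a joint): How far the chest's drawer stands out (m): 0 fully shut (front flush with the chest), grows as it comes out towards the chest's -x. Stiff runners (about 1 N), it stays where it is left.
- drawer_pull (a point): Middle of the outer (-x) face of the drawer's steel bar pull (60 wide, 12 high, stands 10 mm proud of the drawer front). The drawer front is 150 wide and reaches from 24 to 74 mm above the soles; the pull's middle is 53.5 mm above the soles.
- wedge: Loose pale wooden leveling wedge, 36 mm wide throughout, 152 mm long, 0.12 kg. Origin: under the middle of its grip block, on its underside. The grip block is 40 (x) x 36 (y) x 52 mm tall, to be gripped across its 36 mm width. From the block's +x face (x = 20 mm) the ramp falls straight from 30 mm high to 2 mm at the thin tip at x = 132 mm. Lies flat on the table at the start, on the left or the right of the board, tip roughly away from the robot.
- wedge_tip (a point): Middle of the wedge's thin end on its underside (x = 132 mm in the wedge's frame). The lower front edge of the chest meets the ramp when the tip is 52 mm past it; each further 4 mm lifts the edge by about 1 mm.
- bowl: White ceramic bowl, 90 mm across the rim, 45 mm high, standing loose on top of the chest. Origin: centre of its underside.
- block: Plain pale wooden block 150 x 36 x 30 mm, no ramp and no grip block: not the wedge. Lies on the table on the other side of the board. Origin: centre of its underside.
- mug: Blue mug, 76 mm across, 85 mm high, on the table to the left (+y) of the chest. Origin: centre of its underside.
- jar: Brown glass jar with a steel lid, 64 mm across, 90 mm high, on the table to the right (-y) of the chest. Origin: centre of its underside.

How it is judged (in metres and radians):
On the way, in this order (a step that is already met when the one before it is completed fails the run):
1. the drawer is pushed shut (value of joint drawer below 0.004 m), for 0.2 s.
2. the held wedge's thin end is under the chest's front edge (x of wedge_tip in the frame of front_edge above 0.01 m and y of wedge_tip in the frame of front_edge between -0.05 and 0.05 m and contact force between the fingers and wedge above 1 N), for 0.1 s.
At the end, for the whole second after the job is handed in: Drawer shut to 5 mm; both front feet 1.5 to 8 mm above the board, back feet on it; wedge within 45 mm of the front's middle, flat on the board (7 mm, 0.12 rad), bearing on the chest (over 1 N), gripped (over 2 N); robot not touching the chest; chest at rest; bowl upright on top (value of joint drawer below 0.005 m and z of foot_left in the frame of board_top between 0.0015 and 0.008 m and z of foot_right in the frame of board_top between 0.0015 and 0.008 m and y of wedge_tip in the frame of front_edge between -0.045 and 0.045 m and contact force between wedge and chest above 1 N and contact force between board and chest above 0.5 N and contact force between the fingers and wedge above 2 N and contact force between each of the arm, the fingers and chest below 0.3 N and z of wedge in the frame of board_top below 0.007 m and angle between wedge's own z axis and vertical below 0.12 rad and linear speed of chest below 0.01 m/s and horizontal distance between bowl and chest below 0.07 m and z of bowl in the frame of chest above 0.08 m and angle between bowl's own z axis and vertical below 0.2 rad); the arm keeps its last pose, push and grip.
It fails at once if the bowl is tipped or falls off the chest (angle between bowl's own z axis and vertical above 0.35 rad or z of bowl in the frame of chest below 0.07 m).
It fails at once if the chest's front is lifted far more than needed (20 mm) (z of any of foot_left, foot_right in the frame of board_top above 0.02 m).
It fails at once if the block, mug or jar is shoved away (distance of any of block, mug, jar from where it was at the start of the episode above 0.04 m).
It also fails if it takes over 61 s, if anything falls off the work surface, if the arm or the gripper's body presses on something with over 40 N, if the wrist force passes 120 N, or if a joint passes its speed limit or range.

## Working session

There is one attempt and no reset: what is moved stays moved. The work goes in short steps, Python scripts to look and compute and a tool call to move; the robot and the scene stay as the last step left them, time stands still between calls to the robot, and variables do not carry over. Pictures are saved under pics/ and viewed, and the job is handed in when it is done.

Besides the shell and the picture viewer there is one more tool, called after "Call:" as name(argument=value, ...) on one line, values as JSON. step_arm: Moves the arm, as the interface text tells. Its arguments: {"type":"object","properties":{"deltas":{"type":"array","items":{"type":"object","properties":{"translation":{"type":"array","items":{"type":"number"}},"rot":{"type":"array","items":{"type":"number"}}}}},"grip":{"type":"number"},"squeeze":{"type":"number"}},"required":["deltas"]}

```bash
mkdir -p pics; ls; python3 - <<'E'
from rig import readout, imaging
import cv2
print(readout.sense())
for n in("side","top"):
    f=imaging.grab_frame(n); cv2.imwrite(f"pics/{n}0.png",cv2.cvtColor(f["image"],cv2.COLOR_RGB2BGR))
    print(n,f["camera_matrix"],f["k1"],f["world_to_cam"])
E
```

```text
pics
{'clock': 0.0, 'qpos': array([-1.12539218e+00,  3.53638333e-01,  1.63412184e+00, -1.17034528e-05,
        1.15519822e+00, -2.40224099e-03]), 'qvel': array([ 0.00054135, -0.00041316,  0.00040014,  0.00246131, -0.00098932,
       -0.00035275]), 'joint_efforts': array([-1.16462135e-03, -6.05257416e+01, -3.42063403e+01, -7.06985020e-05,
        9.58168617e-03,  1.32217458e-06]), 'eef_pos': array([ 270.51595071, -563.16752784,  403.97291002]), 'tcp_rot': array([-3.14022690e+00,  7.41989128e-06,  4.47811121e-01]), 'contact_force': array([ 0.06860037, -0.91925208,  0.94198391]), 'wrist_torque': array([ 0.03878994, -0.01612176, -0.00683527]), 'opening': 0.9983851007561934}
side [[456.58349736   0.         274.24931662]
 [  0.         456.58349736 210.86014476]
 [  0.           0.           1.        ]] -0.10775546323266373 [[-9.96883787e-01 -7.78121127e-02  1.29610790e-02  5.97975805e+02]
 [ 5.62901581e-02 -5.86580537e-01  8.07932356e-01 -1.01220008e+02]
 [-5.52642069e-02  8.06144248e-01  5.89132684e-01 -1.06435079e+03]
 [ 0.00000000e+00  0.00000000e+00  0.00000000e+00  1.00000000e+00]]
top [[509.35404794   0.         275.82907078]
 [  0.         509.35404794 205.9431875 ]
 [  0.           0.           1.        ]] 0.05424923020525455 [[-1.67810702e-02 -9.99825130e-01 -8.25257495e-03  8.44644212e-01]
 [ 9.91515236e-01 -1.77045429e-02  1.28779217e-01 -5.85949068e+02]
 [-1.28902806e-01 -6.02150071e-03  9.91638951e-01 -1.31450450e+03]
 [ 0.00000000e+00  0.00000000e+00  0.00000000e+00  1.00000000e+00]]
```

View pics/side0.png

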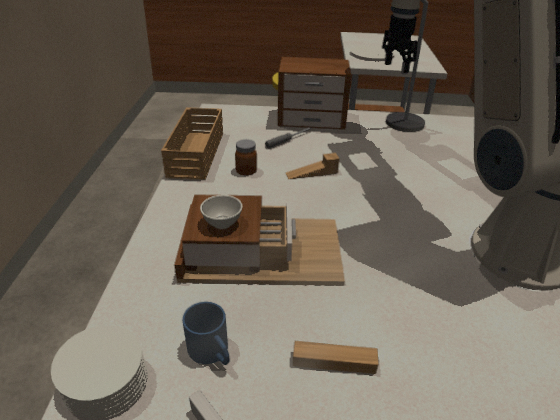

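View pics/top0.png

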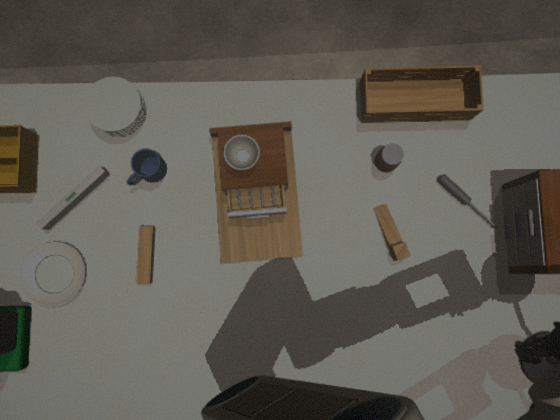

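Top view: the board spans about (212,127)–(300,262), with the drawer out and its pull near (257,214). The wedge is on the right (−y): tip about (381,207), grip block about (398,250). I'll zoom in for measurements.

```bash
cat > h.py <<'E'
import numpy as np, cv2
from rig import readout, imaging
def grab(n,save=None):
    f=imaging.grab_frame(n)
    if save: cv2.imwrite(save,cv2.cvtColor(f["image"],cv2.COLOR_RGB2BGR))
    return f
def ray(f,uv):
    K=f["camera_matrix"]; k=f["k1"]
    d=np.array([(uv[0]-K[0,2])/K[0,0],(uv[1]-K[1,2])/K[1,1]]); s=d.copy()
    for _ in range(30): s=d/(1+k*(s@s))
    c=np.array([s[0],-s[1],-1]); W=f["world_to_cam"]; R=W[:3,:3]
    return -R.T@W[:3,3], R.T@c
def plane(f,uv,z):
    o,d=ray(f,uv); return o+d*(z-o[2])/d[2]
def proj(f,p):
    W=f["world_to_cam"]; c=W[:3,:3]@np.asarray(p,float)+W[:3,3]
    s=np.array([c[0]/-c[2],-c[1]/-c[2]]); s=s*(1+f["k1"]*(s@s)); K=f["camera_matrix"]
    return np.array([K[0,0]*s[0]+K[0,2],K[1,1]*s[1]+K[1,2]])
def crop(f,x0,y0,x1,y1,s,save):
    im=cv2.resize(f["image"][y0:y1,x0:x1],None,fx=s,fy=s,interpolation=cv2.INTER_CUBIC)
    im=np.clip(im.astype(float)*1.5,0,255).astype(np.uint8)
    for i in range(x0,x1,10): cv2.putText(im,str(i),((i-x0)*s,8),0,.3,(255,255,0),1); cv2.line(im,((i-x0)*s,10),((i-x0)*s,14),(255,255,0),1)
    for i in range(y0,y1,10): cv2.putText(im,str(i),(0,(i-y0)*s),0,.3,(255,255,0),1)
    cv2.imwrite(save,cv2.cvtColor(im,cv2.COLOR_RGB2BGR))
E
python3 - <<'E'
from h import *
f=grab("top"); np.save("top.npy",f,allow_pickle=True)
crop(f,200,110,310,270,4,"pics/tc1.png"); crop(f,360,190,430,270,8,"pics/tw1.png")
g=grab("side"); np.save("side.npy",g,allow_pickle=True)
crop(g,170,140,350,290,4,"pics/sc1.png")
E
```

```text
(no output)
```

View pics/tc1.png

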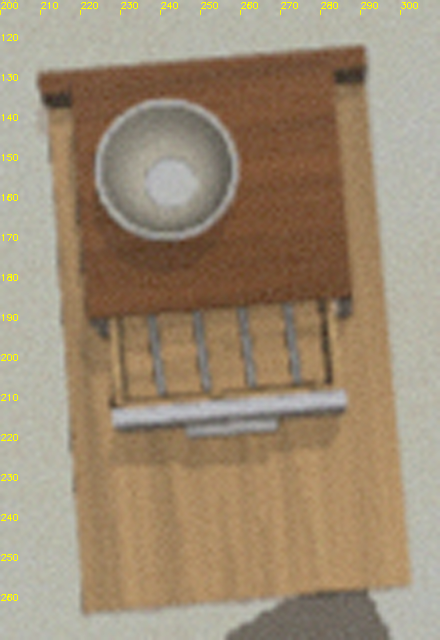

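View pics/tw1.png

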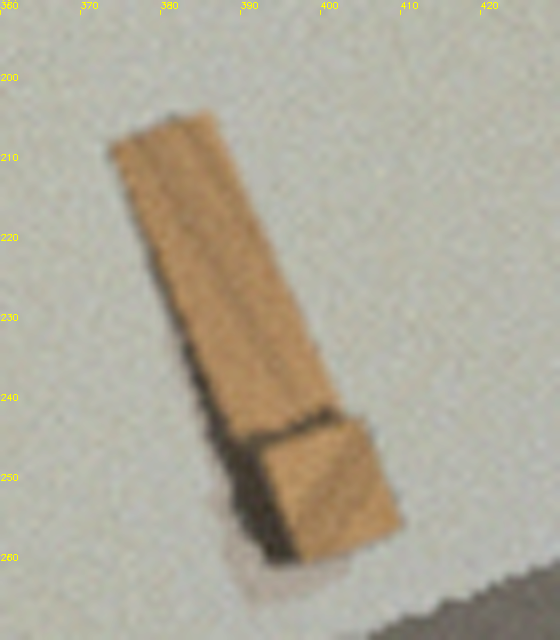

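View pics/sc1.png

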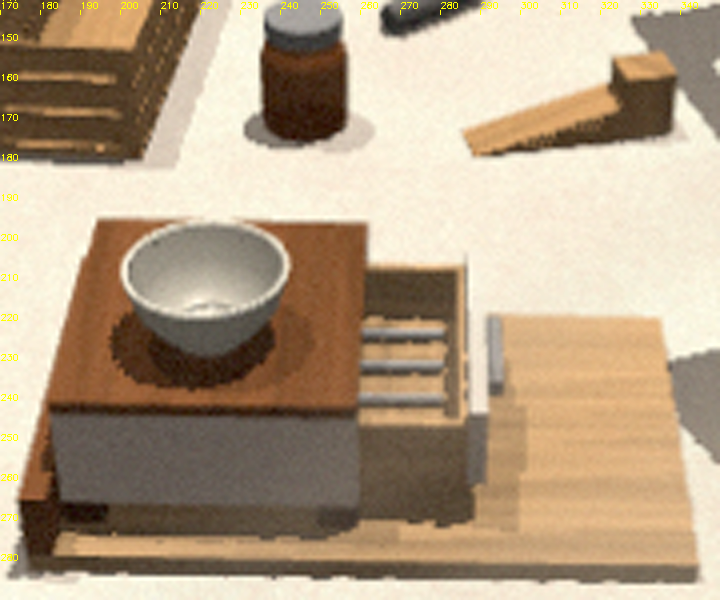

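```bash
python3 - <<'E'
from h import *
f=np.load("top.npy",allow_pickle=True).item(); g=np.load("side.npy",allow_pickle=True).item()
o=lambda x,y,s,x0,y0:((x+.5)/s-.5+x0,(y+.5)/s-.5+y0)
T=lambda x,y,z:plane(f,o(x,y,4,200,110),z)
W=lambda x,y,z:plane(f,o(x,y,8,360,190),z)
S=lambda x,y,z:plane(g,o(x,y,4,170,140),z)
def show(n,ps):
    print(n); [print("  ",p.round(1)) for p in ps]; print("   len",[round(float(np.linalg.norm(ps[i]-ps[i-1])),1) for i in range(len(ps))])
show("board",[T(82,613,12),T(410,583,12)])
show("boardside",[S(697,578,0),S(697,566,12),S(660,319,12)])
show("rail top",[T(38,72,52),T(364,46,52)])
show("chesttop",[T(88,320,97),T(351,297,97),T(334,78,97)])
show("chesttop side",[S(358,412,97),S(368,223,97),S(97,218,97),S(50,408,97)])
show("drawerfront outer top z86",[T(113,426,86),T(347,403,86)])
show("pull outer, z71.5",[T(186,436,71.5),T(278,426,71.5)])
show("pull side",[S(503,390,59.5),S(501,318,71.5)])
show("wedge tip",[W(110,152,2),W(212,112,2)])
show("wblock",[W(258,450,52),W(364,420,52),W(402,522,52),W(300,563,52)])
show("wramp top",[W(232,440,30),W(342,405,30)])
show("wblock side",[S(611,55,52),S(665,50,52),S(677,77,52),S(622,82,52)])
show("wtip side",[S(463,133,2),S(482,155,2)])
E
```

```text
board
   [438.8 141.9  12. ]
   [454.9 -77.1  12. ]
   len [219.6, 219.6]
boardside
   [438.8 138.3   0. ]
   [440.2 141.4  12. ]
   [453.9 -76.   12. ]
   len [215.2, 12.5, 217.9]
rail top
   [798.7 165.7  52. ]
   [812.6 -52.9  52. ]
   len [219.0, 219.0]
chesttop
   [622.6 127.8  97. ]
   [634.4 -40.1  97. ]
   [778.1 -31.9  97. ]
   len [222.9, 168.3, 143.9]
chesttop side
   [621.9 131.7  97. ]
   [634.1 -40.3  97. ]
   [794.  -30.2  97. ]
   [779.9 143.8  97. ]
   len [158.5, 172.4, 160.3, 174.5]
drawerfront outer top z86
   [555.6 113.3  86. ]
   [567.7 -36.4  86. ]
   len [150.2, 150.2]
pull outer, z71.5
   [549.9  67.7  71.5]
   [555.3   8.2  71.5]
   len [59.7, 59.7]
pull side
   [548.9  61.2  59.5]
   [552.6  11.2  71.5]
   len [51.6, 51.6]
wedge tip
   [ 578.6 -273.6    2. ]
   [ 591.7 -308.6    2. ]
   len [37.4, 37.4]
wblock
   [ 474.7 -307.8   52. ]
   [ 483.8 -342.2   52. ]
   [ 450.8 -352.7   52. ]
   [ 438.2 -319.4   52. ]
   len [38.3, 35.7, 34.6, 35.6]
wramp top
   [ 479.1 -304.2   30. ]
   [ 490.  -340.7   30. ]
   len [38.1, 38.1]
wblock side
   [ 485.5 -342.    52. ]
   [ 445.5 -354.    52. ]
   [ 438.2 -314.3   52. ]
   [ 478.  -302.8   52. ]
   len [39.9, 41.7, 40.3, 41.4]
wtip side
   [ 590.8 -303.4    2. ]
   [ 575.3 -274.3    2. ]
   len [32.9, 32.9]
```

Poses agree across both views:

| Item | Measurement |
|---|---|
| Board yaw | about 0.069 rad |
| Front edge, middle | about (629, 45) |
| Drawer | out about 66 mm |
| Wedge | origin about (462, −329), yaw about 0.30 rad |

First move: go in front of the pull with the fingers shut.

Call:
step_arm(deltas=[{"translation": [48.3, -43.4, 0], "rot": [0, 0, 0.379]}, {"translation": [48.3, -43.4, 0], "rot": [0, 0, 0.379]}, {"translation": [48.3, -43.4, 0], "rot": [0, 0, 0.379]}, {"translation": [48.3, -43.4, 0], "rot": [0, 0, 0.379]}, {"translation": [48.3, -43.4, 5], "rot": [0, 0, 0.379]}, {"translation": [48.3, -43.4, 10], "rot": [0, 0, 0.379]}, {"translation": [48.3, -43.4, 17.6], "rot": [0, 0, 0.379]}, {"translation": [48.3, -43.4, 17.6], "rot": [0, 0, 0.379]}], grip=255, squeeze=60)

```text
clock: 1.2
eef_pos: [454.6, -116.6, 320.1]
tcp_rot: [3.141, -0.001, 0.069]
contact_force: [0.2, -0.3, -0.3]
opening: 0.001
```

```bash
cat >> h.py <<'E'
from scipy.spatial.transform import Rotation as Ro
def delta(pos,yaw):
    s=readout.sense(); R=Ro.from_euler('xyz',s["tcp_rot"]); T=Ro.from_euler('xyz',[np.pi,0,yaw])
    print("t",s["clock"],"pos",s["eef_pos"].round(1),"rot",s["tcp_rot"].round(4),"F",s["contact_force"].round(1),"M",s["wrist_torque"].round(2),"op",round(s["opening"],3))
    print("delta cm",(R.inv().apply(np.array(pos)-s["eef_pos"])/10).round(2),"rot",(R.inv()*T).as_rotvec().round(4))
E
python3 -c "
from h import *
delta([518.3,37.3,228],.069)"
```

```text
t 1.2 pos [ 454.6 -116.6  320.1] rot [ 3.1411e+00 -1.4000e-03  6.8900e-02] F [ 0.2 -0.3 -0.3] M [-0.03  0.02  0.01] op 0.001
delta cm [  7.4  -14.92   9.22] rot [ 0.0005 -0.0014 -0.0001]
```

Call:
step_arm(deltas=[{"translation": [7.4, -14.9, 9.2], "rot": [0, 0, 0]}, {"translation": [7.4, -14.9, 9.2], "rot": [0, 0, 0]}, {"translation": [7.4, -14.9, 9.2], "rot": [0, 0, 0]}, {"translation": [7.4, -14.9, 9.2], "rot": [0, 0, 0]}, {"translation": [7.4, -14.9, 9.2], "rot": [0, 0, 0]}, {"translation": [7.4, -14.9, 9.2], "rot": [0, 0, 0]}])

```text
clock: 1.95
eef_pos: [517.5, 34.3, 229.2]
tcp_rot: [3.141, -0.001, 0.068]
contact_force: [0.3, -0.6, 0.5]
opening: 0.001
```

```bash
python3 -c "
from h import *
delta([518.3,37.3,228],.069)
g=grab('side'); crop(g,170,90,370,290,3,'pics/s2.png')"
```

```text
t 1.95 pos [517.5  34.3 229.2] rot [ 3.1414e+00 -7.0000e-04  6.7600e-02] F [ 0.3 -0.6  0.5] M [-0.02 -0.02 -0.02] op 0.001
delta cm [ 0.1  -0.29  0.12] rot [ 0.0002 -0.0007 -0.0014]
```

View pics/s2.png

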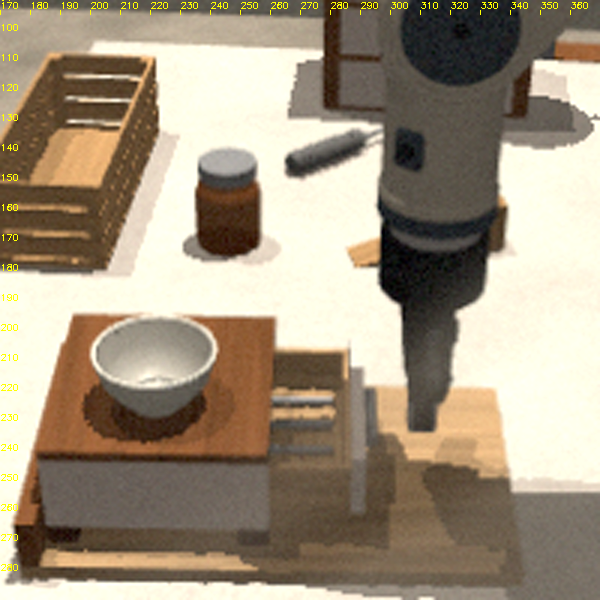

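The side view shows the shut fingers about 20–25 mm in front of the pull, at its height (tip about (310,232)). Pushing now.

Call:
step_arm(deltas=[{"translation": [2, 0, 0.1], "rot": [0, 0, 0]}, {"translation": [3.2, 0, 0.1], "rot": [0, 0, 0]}, {"translation": [4.2, 0, 0.1], "rot": [0, 0, 0]}, {"translation": [5.2, 0, 0.1], "rot": [0, 0, 0]}, {"translation": [6.2, 0, 0.1], "rot": [0, 0, 0]}, {"translation": [7.2, 0, 0.1], "rot": [0, 0, 0]}, {"translation": [8.0, 0, 0.1], "rot": [0, 0, 0]}, {"translation": [8.0, 0, 0.1], "rot": [0, 0, 0]}])

```text
clock: 3.0
eef_pos: [598.1, 41.0, 227.5]
tcp_rot: [-3.141, -0.001, 0.069]
contact_force: [-0.7, 0.6, -0.4]
opening: -0.001
```

```bash
python3 -c "
from h import *
delta([629-21,45-1.5,228],.069)
g=grab('side'); crop(g,170,140,370,290,4,'pics/s3.png')"
```

```text
t 3.0 pos [598.1  41.  227.5] rot [-3.1415e+00 -8.0000e-04  6.8800e-02] F [-0.7  0.6 -0.4] M [0.05 0.   0.01] op -0.001
delta cm [ 1.   -0.18 -0.05] rot [-0.0001 -0.0008 -0.0002]
```

View pics/s3.png

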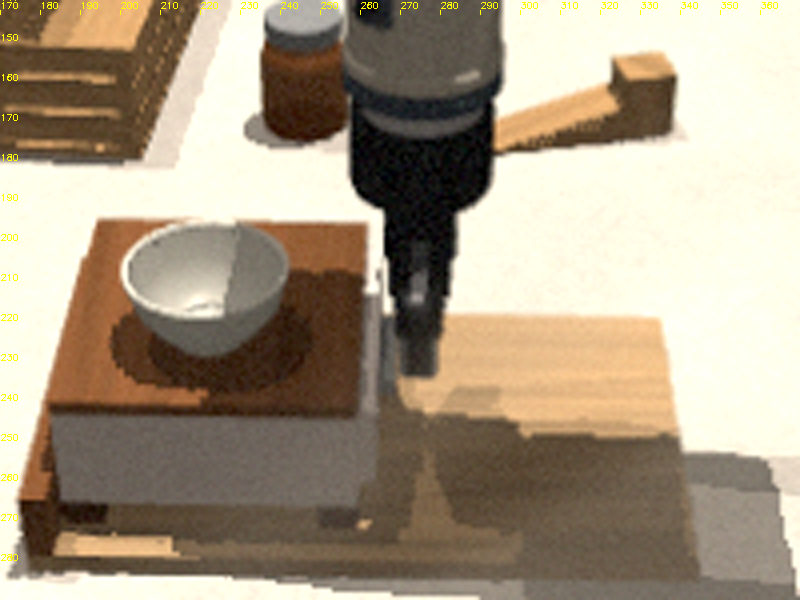

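Drawer nearly shut, still a few mm out (pull at about (265,228)). Continuing gently.

Call:
step_arm(deltas=[{"translation": [0.2, 0, 0], "rot": [0, 0, 0]}, {"translation": [0.4, 0, 0], "rot": [0, 0, 0]}, {"translation": [0.6, 0, 0], "rot": [0, 0, 0]}, {"translation": [0.8, 0, 0], "rot": [0, 0, 0]}])

```text
clock: 3.55
eef_pos: [605.4, 41.5, 227.5]
tcp_rot: [-3.142, 0.0, 0.069]
contact_force: [-0.3, 1.9, 0.2]
opening: 0.005
```

Call:
step_arm(deltas=[{"translation": [0.15, 0, 0], "rot": [0, 0, 0]}, {"translation": [0.3, 0, 0], "rot": [0, 0, 0]}])

```text
clock: 3.8
eef_pos: [608.5, 41.6, 227.5]
tcp_rot: [-3.142, 0.0, 0.069]
contact_force: [-0.6, 0.4, -0.4]
opening: 0.001
```

```bash
python3 -c "
from h import *
delta([629-21,45-1.5,228],.069)
g=grab('side'); crop(g,170,140,370,290,4,'pics/s4.png')"
```

```text
t 3.8 pos [608.5  41.6 227.5] rot [-3.1415e+00  1.0000e-04  6.8800e-02] F [-0.6  0.4 -0.4] M [ 0.14  0.2  -0.01] op 0.001
delta cm [-0.04 -0.19 -0.05] rot [-0.0001  0.0001 -0.0002]
```

View pics/s4.png

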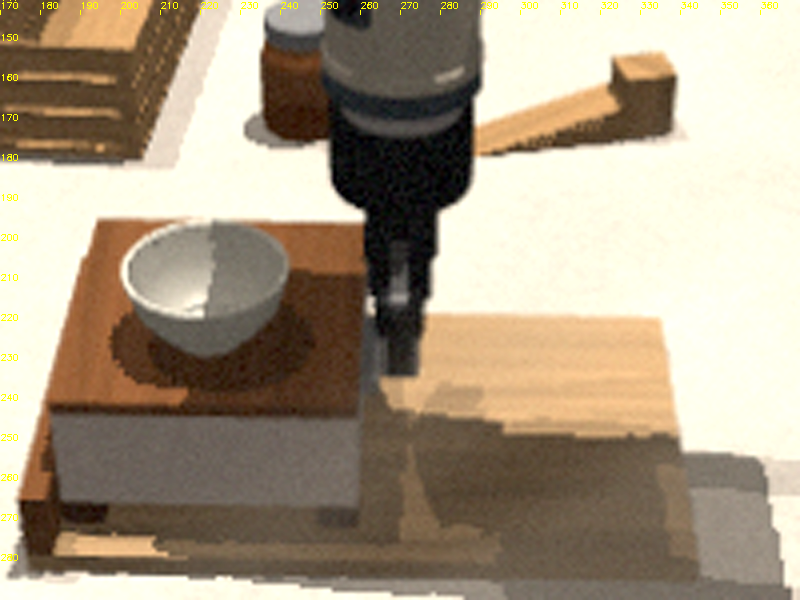

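Looks about flush (front corner (259,242)). Pressing on until the force shows the stop.

Call:
step_arm(deltas=[{"translation": [0.1, 0, 0], "rot": [0, 0, 0]}, {"translation": [0.2, 0, 0], "rot": [0, 0, 0]}])

```text
clock: 4.1
eef_pos: [609.2, 41.7, 227.4]
tcp_rot: [-3.142, 0.004, 0.069]
contact_force: [-11.1, 0.6, 7.8]
opening: 0.0
```

Call:
step_arm(deltas=[{"translation": [0.1, 0, 0], "rot": [0, 0, 0]}, {"translation": [0.2, 0, 0], "rot": [0, 0, 0]}])

```text
clock: 4.35
eef_pos: [609.9, 41.7, 227.3]
tcp_rot: [-3.142, 0.008, 0.069]
contact_force: [-16.7, -1.1, 15.5]
opening: -0.001
```

Force 11–17 N at contact: the drawer is at its stop. Backing off and rising, with the gripper opening.

Call:
step_arm(deltas=[{"translation": [-2, 0, 0], "rot": [0, 0, 0]}, {"translation": [-5, 0, 0], "rot": [0, 0, 0]}, {"translation": [-9, 0, -4], "rot": [0, 0, 0]}, {"translation": [-12, 0, -9], "rot": [0, 0, 0]}, {"translation": [-12, 0, -9], "rot": [0, 0, 0]}], grip=0)

```text
clock: 4.97
eef_pos: [492.5, 33.6, 321.1]
tcp_rot: [3.141, -0.006, 0.069]
contact_force: [0.9, 0.6, -0.9]
opening: 1.0
```

```bash
python3 -c "
from h import *
delta([462,-329,265],.30)
f=grab('top');crop(f,200,110,310,270,4,'pics/t5.png')
g=grab('side'); crop(g,170,140,370,290,4,'pics/s5.png')"
```

```text
t 4.975 pos [492.5  33.6 321.1] rot [ 3.1415 -0.0064  0.0688] F [ 0.9  0.6 -0.9] M [ 0.02 -0.05 -0.06] op 1.0
delta cm [-5.57 35.96  5.58] rot [ 0.0009 -0.0064 -0.2312]
```

View pics/s5.png

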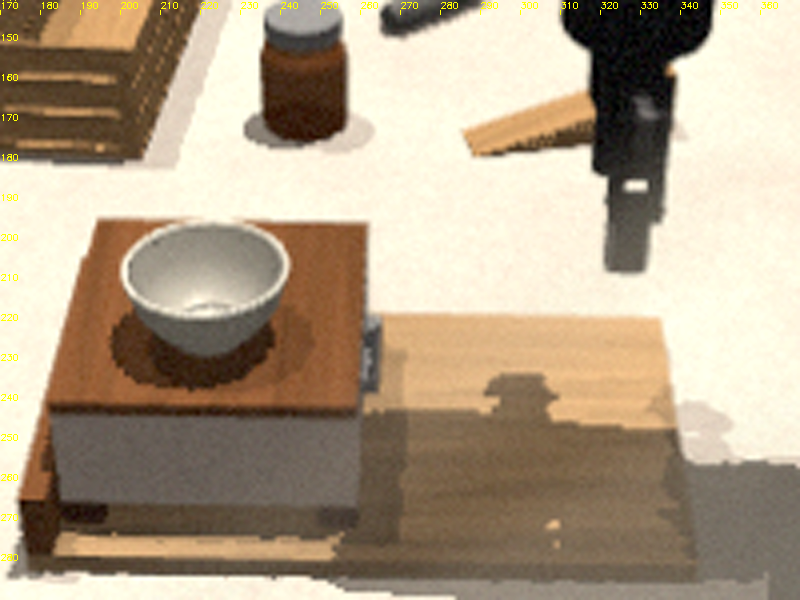

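View pics/t5.png

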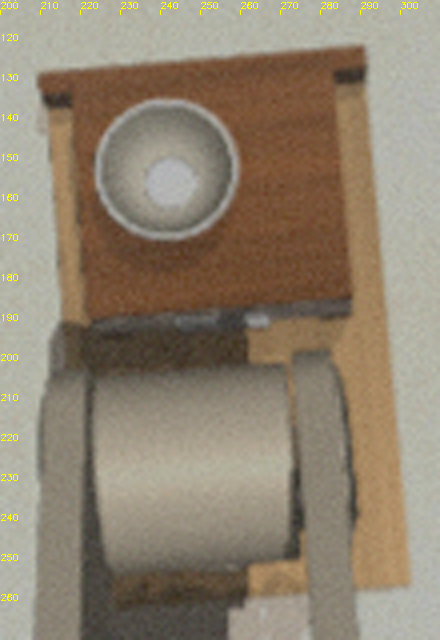

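The drawer is flush in both views and the bowl hasn't moved. Moving above the wedge.

Call:
step_arm(deltas=[{"translation": [-5.6, 36, 0], "rot": [0, 0, -0.231]}, {"translation": [-5.6, 36, 0], "rot": [0, 0, -0.231]}, {"translation": [-5.6, 36, 2], "rot": [0, 0, -0.231]}, {"translation": [-5.6, 36, 4], "rot": [0, 0, -0.231]}, {"translation": [-5.6, 36, 5.6], "rot": [0, 0, -0.231]}, {"translation": [-5.6, 36, 5.6], "rot": [0, 0, -0.231]}, {"translation": [-5.6, 36, 5.6], "rot": [0, 0, -0.231]}, {"translation": [-5.6, 36, 5.6], "rot": [0, 0, -0.231]}])

```text
clock: 6.08
eef_pos: [461.4, -329.5, 260.0]
tcp_rot: [-3.14, 0.001, 0.299]
contact_force: [-0.2, 0.6, 0.5]
opening: 1.006
```

```bash
python3 -c "
from h import *
delta([462,-329,183],.30)
g=grab('side'); crop(g,250,90,370,190,6,'pics/s6.png')"
```

```text
t 6.075 pos [ 461.4 -329.5  260. ] rot [-3.1395e+00  1.3000e-03  2.9860e-01] F [-0.2  0.6  0.5] M [ 0.02  0.03 -0.02] op 1.006
delta cm [ 0.08 -0.02  7.7 ] rot [-0.0021  0.0013 -0.0014]
```

View pics/s6.png

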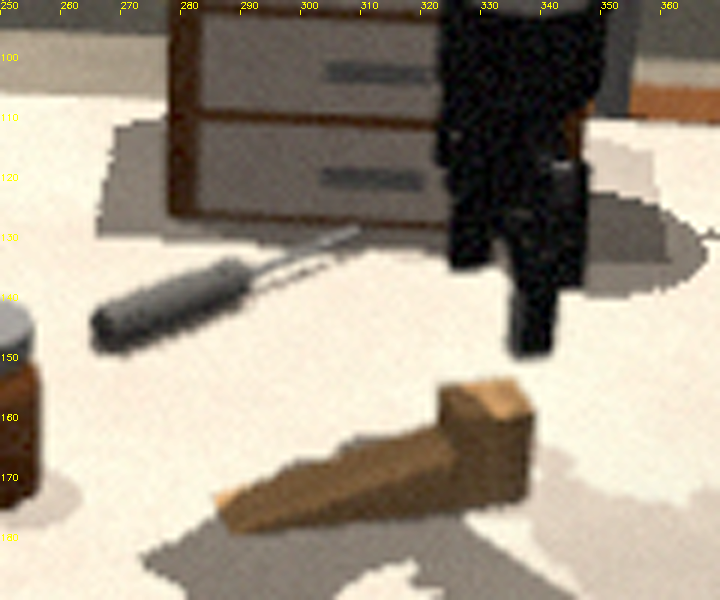

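Gripper is over the block (fingers at about (337,148) and (327,134), block top at (329,156)). Descending, then gripping.

Call:
step_arm(deltas=[{"translation": [0.1, 0, 3], "rot": [0, 0, 0]}, {"translation": [0.1, 0, 5.5], "rot": [0, 0, 0]}, {"translation": [0.1, 0, 7.2], "rot": [0, 0, 0]}, {"translation": [0.1, 0, 7.7], "rot": [0, 0, 0]}, {"translation": [0.1, 0, 7.7], "rot": [0, 0, 0]}])

```text
clock: 6.75
eef_pos: [462.8, -328.8, 184.7]
tcp_rot: [3.142, -0.0, 0.3]
contact_force: [0.2, -0.9, -0.6]
opening: 0.998
```

Call:
step_arm(deltas=[{"translation": [0, 0, 0], "rot": [0, 0, 0]}, {"translation": [0, 0, 0], "rot": [0, 0, 0]}, {"translation": [0, 0, 0], "rot": [0, 0, 0]}, {"translation": [0, 0, 0], "rot": [0, 0, 0]}, {"translation": [0, 0, 0], "rot": [0, 0, 0]}, {"translation": [0, 0, 0], "rot": [0, 0, 0]}, {"translation": [0, 0, 0], "rot": [0, 0, 0]}], grip=255, squeeze=80)

```text
clock: 7.62
eef_pos: [462.8, -329.4, 185.3]
tcp_rot: [3.14, -0.001, 0.3]
contact_force: [-0.2, -0.3, 6.0]
opening: 0.408
```

```bash
python3 -c "
from h import *
delta([462,-329,183],.30)
g=grab('side'); crop(g,250,90,370,190,6,'pics/s7.png')
g=grab('top'); crop(g,350,180,470,280,6,'pics/t7.png')"
```

```text
t 7.625 pos [ 462.8 -329.4  185.3] rot [ 3.1405e+00 -8.0000e-04  2.9960e-01] F [-0.2 -0.3  6. ] M [ 0.03  0.16 -0.03] op 0.408
delta cm [-0.07 -0.06  0.23] rot [ 0.0011 -0.0008 -0.0004]
```

View pics/s7.png

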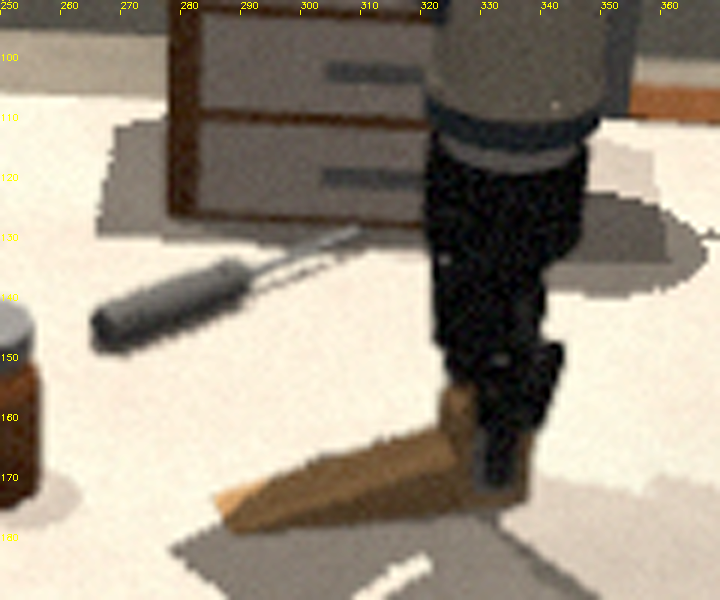

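View pics/t7.png

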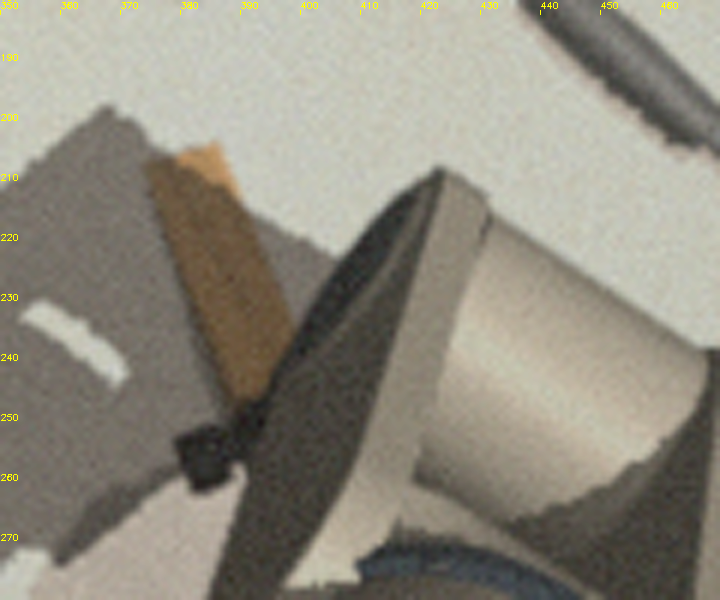

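Gripped: opening 0.408 ≈ 35 mm against the 36 mm block, with the fingers mid-block. Lifting, then carrying to the board in front of the chest.

Call:
step_arm(deltas=[{"translation": [0, 0, -2], "rot": [0, 0, 0]}, {"translation": [0, 0, -5], "rot": [0, 0, 0]}, {"translation": [0, 0, -6], "rot": [0, 0, 0]}, {"translation": [0, 0, -6], "rot": [0, 0, 0]}])

```text
clock: 8.22
eef_pos: [462.6, -329.1, 244.8]
tcp_rot: [3.141, -0.001, 0.3]
contact_force: [-0.4, 0.6, -1.2]
opening: 0.408
```

```bash
python3 -c "
from h import *
delta([477.4,34.5,235],.069)"
```

```text
t 8.225 pos [ 462.6 -329.1  244.8] rot [ 3.1407e+00 -7.0000e-04  2.9970e-01] F [-0.4  0.6 -1.2] M [0.03 0.05 0.03] op 0.408
delta cm [ 12.15 -34.31   0.96] rot [ 0.0008 -0.0008  0.2307]
```

Call:
step_arm(deltas=[{"translation": [1.5, -4, 0], "rot": [0, 0, 0.03]}, {"translation": [3, -9, 0], "rot": [0, 0, 0.07]}, {"translation": [5, -14, 0], "rot": [0, 0, 0.1]}, {"translation": [7, -19, 0], "rot": [0, 0, 0.14]}, {"translation": [8.5, -24, 0], "rot": [0, 0, 0.17]}, {"translation": [10.5, -29, 0], "rot": [0, 0, 0.2]}, {"translation": [12.1, -34.3, 0.5], "rot": [0, 0, 0.231]}, {"translation": [12.1, -34.3, 1], "rot": [0, 0, 0.231]}])

```text
clock: 9.22
eef_pos: [476.2, 37.4, 233.4]
tcp_rot: [-3.141, 0.001, 0.073]
contact_force: [0.7, -0.6, -1.0]
opening: 0.407
```

```bash
python3 -c "
from h import *
delta([477.4,34.5,235],.069)
g=grab('side'); crop(g,170,140,370,290,4,'pics/s8.png')
g=grab('top'); crop(g,190,110,340,270,4,'pics/t8.png')"
```

```text
t 9.225 pos [476.2  37.4 233.4] rot [-3.1412e+00  1.4000e-03  7.3000e-02] F [ 0.7 -0.6 -1. ] M [ 0.03 -0.   -0.  ] op 0.407
delta cm [ 0.09  0.3  -0.16] rot [-0.0004  0.0014  0.004 ]
```

View pics/s8.png

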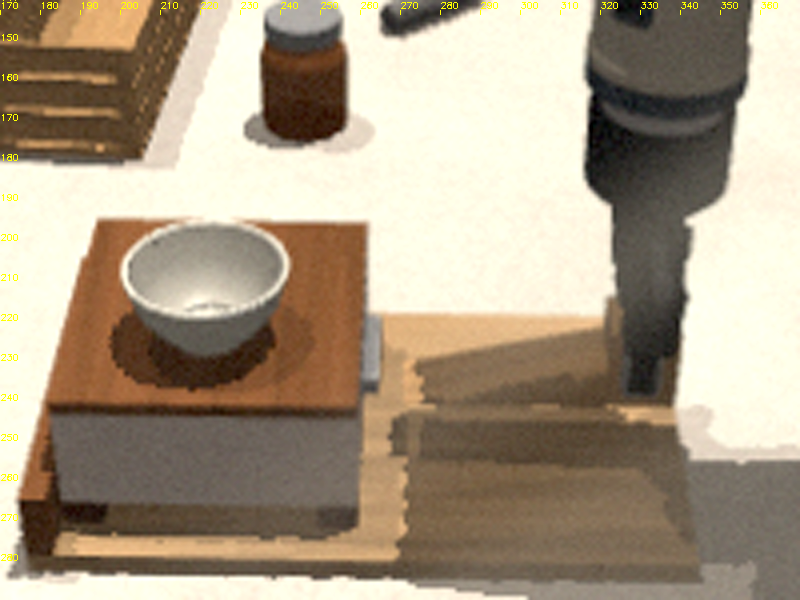

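View pics/t8.png

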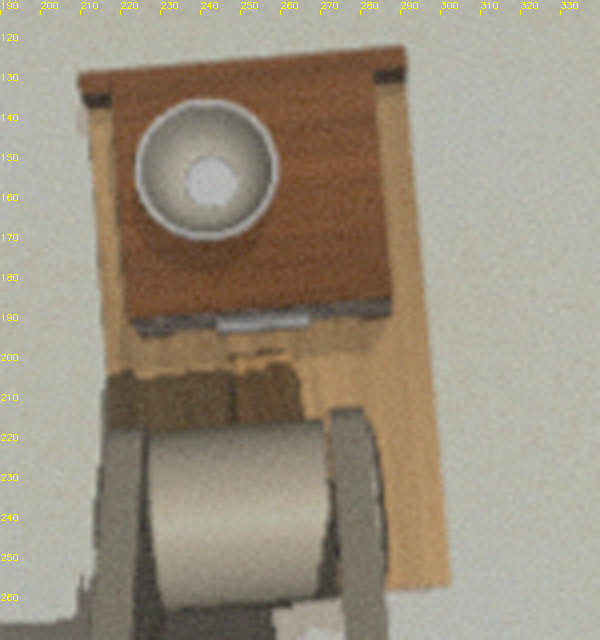

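```bash
python3 - <<'E'
from h import *
f=np.load("top.npy",allow_pickle=True).item(); g=np.load("side.npy",allow_pickle=True).item()
o=lambda x,y,s,x0,y0:((x+.5)/s-.5+x0,(y+.5)/s-.5+y0)
for p,z in [((218,331),71.5),((309,326),71.5),((130,314),97),((390,296),97)]: print(plane(f,o(*p,4,190,110),z).round(1))
for p,z in [((358,413),97),((368,223),97),((378,390),59.5),((382,315),71.5)]: print('s',plane(g,o(*p,4,170,140),z).round(1))
# predicted tip px and measured
a=np.array([np.cos(.073),np.sin(.073),0]); t=np.array([476.2,37.4,50])+132*a
print(t.round(1)); u=proj(g,t); print("tip pred side crop",((u-[170,140]+.5)*4-.5).round(0)); u=proj(f,t); print("top crop",((u-[190,110]+.5)*4-.5).round(0))
E
```

```text
[618.5  72.3  71.5]
[620.7  13.1  71.5]
[626.5 126.5  97. ]
[635.1 -39.4  97. ]
s [621.8 132.5  97. ]
s [634.1 -40.3  97. ]
s [617.8  67.7  59.5]
s [620.6  14.8  71.5]
[607.8  47.   50. ]
tip pred side crop [399. 381.]
top crop [259. 351.]
```

```bash
python3 - <<'E'
from h import *
g=grab("side"); crop(g,255,185,350,255,8,"pics/s9.png")
f=grab("top"); crop(f,230,180,280,220,12,"pics/t9.png")
a=np.array([np.cos(.073),np.sin(.073),0]);b=np.array([-a[1],a[0],0]);O=np.array([476.2,37.4,48])
for x,y,z in [(132,18,2),(132,-18,2),(132,18,0),(-20,18,0),(-20,18,52),(20,18,30),(20,18,52),(20,-18,52)]:
    P=O+a*x+b*y+[0,0,z]; print(x,y,z,((proj(g,P)-[255,185]+.5)*8-.5).round(0),((proj(f,P)-[230,180]+.5)*12-.5).round(0))
E
```

```text
132 18 2 [118. 443.] [215. 222.]
132 -18 2 [119. 363.] [379. 208.]
132 18 0 [118. 449.] [216. 224.]
-20 18 0 [662. 455.] [274. 915.]
-20 18 52 [680. 308.] [260. 907.]
20 18 30 [527. 370.] [250. 722.]
20 18 52 [533. 306.] [244. 716.]
20 -18 52 [523. 227.] [416. 700.]
```

View pics/s9.png

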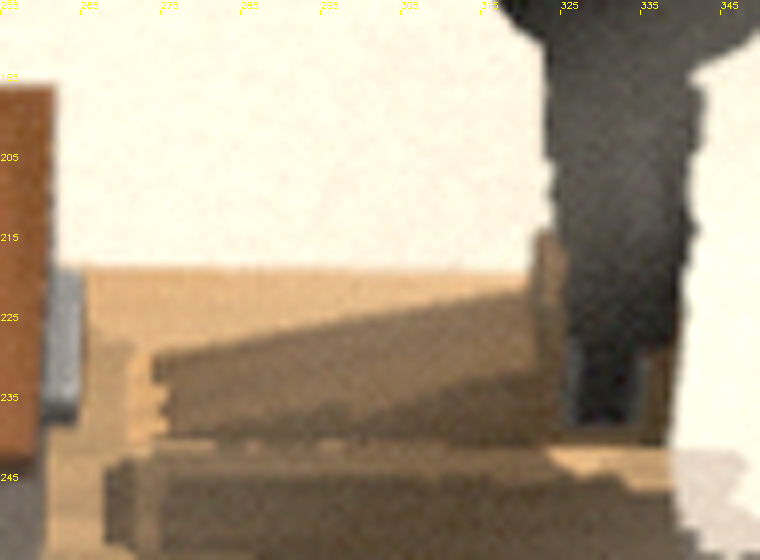

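View pics/t9.png

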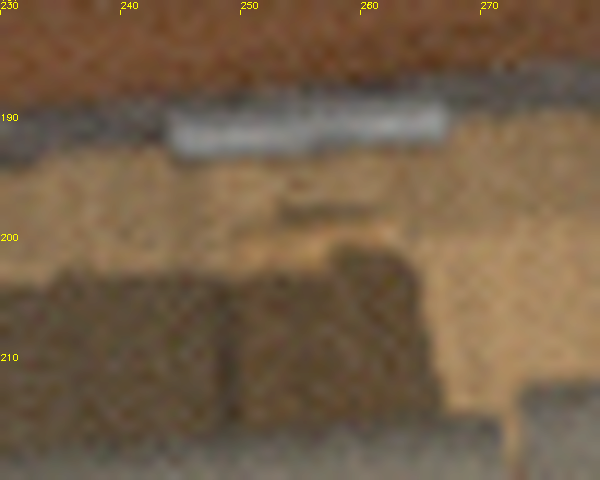

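The tip is at about (270,232) side and about where predicted (within 2 mm), ~22 mm in front of the edge, centred within 3 mm. Lowering onto the board.

Call:
step_arm(deltas=[{"translation": [0, 0.3, 1.5], "rot": [0, 0, 0.004]}, {"translation": [0, 0.3, 2.5], "rot": [0, 0, 0.004]}, {"translation": [0, 0.3, 3.2], "rot": [0, 0, 0.004]}, {"translation": [0, 0.3, 3.5], "rot": [0, 0, 0.004]}, {"translation": [0, 0.3, 3.5], "rot": [0, 0, 0.004]}])

```text
clock: 10.05
eef_pos: [477.0, 31.4, 199.3]
tcp_rot: [-3.142, 0.0, 0.065]
contact_force: [0.2, 0.8, -0.4]
opening: 0.412
```

```bash
python3 - <<'E'
from h import *
delta([629.5-131,45-9,197],.069)
g=grab("side"); crop(g,255,185,350,255,8,"pics/s10.png")
E
```

```text
t 10.05 pos [477.   31.4 199.3] rot [-3.1416e+00  4.0000e-04  6.4800e-02] F [ 0.2  0.8 -0.4] M [-0.02  0.05  0.02] op 0.412
delta cm [ 2.17 -0.32  0.23] rot [-0.      0.0004 -0.0042]
```

View pics/s10.png

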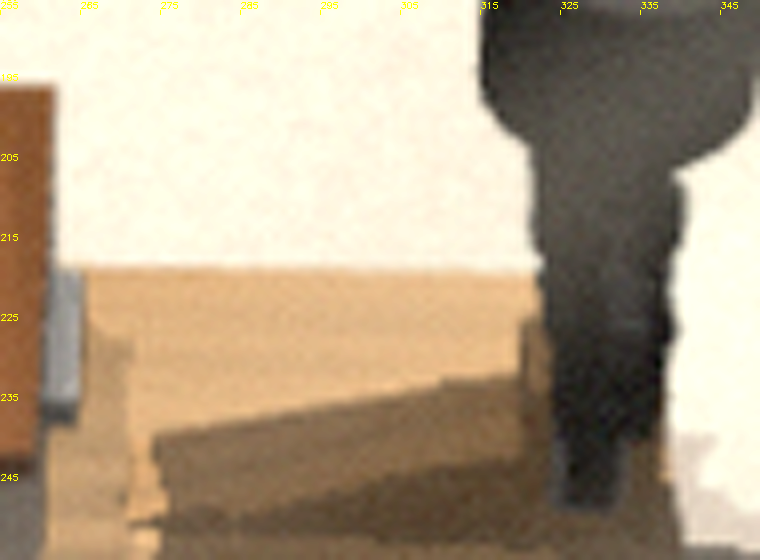

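Close to the board (wedge underside about 2 mm above). Correcting a 3 mm offset and touching down.

Call:
step_arm(deltas=[{"translation": [0, -0.3, 0.1], "rot": [0, 0, -0.004]}, {"translation": [0, -0.3, 0.2], "rot": [0, 0, -0.004]}, {"translation": [0, -0.3, 0.25], "rot": [0, 0, -0.004]}, {"translation": [0, -0.3, 0.25], "rot": [0, 0, -0.004]}])

```text
clock: 10.6
eef_pos: [476.9, 34.5, 197.3]
tcp_rot: [-3.141, -0.0, 0.069]
contact_force: [-1.7, 2.0, 4.1]
opening: 0.415
```

```bash
python3 - <<'E'
from h import *
delta([629.5-131,45-9,197],.069)
E
```

```text
t 10.6 pos [476.9  34.5 197.3] rot [-3.1414e+00 -2.0000e-04  6.8900e-02] F [-1.7  2.   4.1] M [0.22 0.16 0.08] op 0.415
delta cm [ 2.17 -0.    0.03] rot [-0.0001 -0.0002 -0.0001]
```

Touchdown (about 4 N). Sliding forward.

Call:
step_arm(deltas=[{"translation": [0.6, 0, 0], "rot": [0, 0, 0]}, {"translation": [1.4, 0, 0], "rot": [0, 0, 0]}, {"translation": [2.2, 0, 0], "rot": [0, 0, 0]}, {"translation": [3.0, 0, 0], "rot": [0, 0, 0]}, {"translation": [3.8, 0, 0], "rot": [0, 0, 0]}, {"translation": [4.6, 0, 0], "rot": [0, 0, 0]}, {"translation": [5.4, 0, 0], "rot": [0, 0, 0]}, {"translation": [6.0, 0, 0], "rot": [0, 0, 0]}])

```text
clock: 11.6
eef_pos: [535.1, 38.3, 197.1]
tcp_rot: [-3.142, 0.006, 0.069]
contact_force: [-15.4, -1.8, 21.6]
opening: 0.413
```

```bash
python3 - <<'E'
from h import *
delta([629.5-79,45-5.5,197.3],.069)
g=grab("side"); crop(g,210,180,350,280,5,"pics/s11.png")
E
```

```text
t 11.6 pos [535.1  38.3 197.1] rot [-3.1416  0.0057  0.0687] F [-15.4  -1.8  21.6] M [-0.02  2.93  0.05] op 0.413
delta cm [ 1.55 -0.01 -0.03] rot [-0.      0.0057 -0.0003]
```

View pics/s11.png

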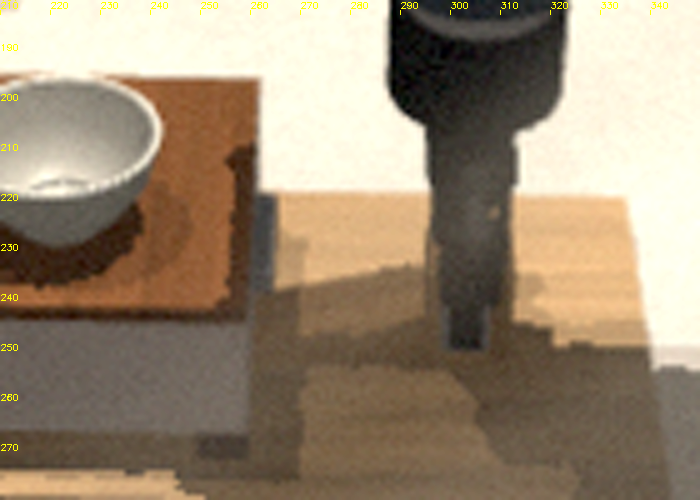

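The tip is under the edge, but friction on the board (15 N x, 22 N z) shows I'm pressing too hard. Easing up about 1 mm.

Call:
step_arm(deltas=[{"translation": [0, 0, -0.05], "rot": [0, 0, 0]}, {"translation": [0, 0, -0.1], "rot": [0, 0, 0]}, {"translation": [0, 0, -0.1], "rot": [0, 0, 0]}])

```text
clock: 12.02
eef_pos: [536.9, 38.5, 198.0]
tcp_rot: [3.142, -0.001, 0.069]
contact_force: [0.1, 0.1, -1.5]
opening: 0.415
```

```bash
python3 - <<'E'
from h import *
delta([629.5-79,45-5.5,197.3],.069)
E
```

```text
t 12.025 pos [536.9  38.5 198. ] rot [ 3.1416e+00 -5.0000e-04  6.8700e-02] F [ 0.1  0.1 -1.5] M [-0.02  0.    0.03] op 0.415
delta cm [ 1.36 -0.01  0.07] rot [ 0.     -0.0005 -0.0003]
```

Call:
step_arm(deltas=[{"translation": [0.5, 0, 0.05], "rot": [0, 0, 0]}, {"translation": [1.0, 0, 0.05], "rot": [0, 0, 0]}, {"translation": [1.0, 0, 0.05], "rot": [0, 0, 0]}])

```text
clock: 12.4
eef_pos: [547.2, 39.2, 197.4]
tcp_rot: [3.142, -0.0, 0.069]
contact_force: [0.9, 0.2, -1.4]
opening: 0.414
```

Call:
step_arm(deltas=[{"translation": [0.3, 0, 0], "rot": [0, 0, 0]}, {"translation": [0.6, 0, 0], "rot": [0, 0, 0]}, {"translation": [0.6, 0, 0], "rot": [0, 0, 0]}])

```text
clock: 12.78
eef_pos: [551.9, 39.6, 197.2]
tcp_rot: [-3.142, 0.003, 0.069]
contact_force: [-5.0, -0.5, -0.0]
opening: 0.412
```

Call:
step_arm(deltas=[{"translation": [0.2, 0, 0], "rot": [0, 0, 0]}, {"translation": [0.4, 0, 0], "rot": [0, 0, 0]}, {"translation": [0.4, 0, 0], "rot": [0, 0, 0]}])

```text
clock: 13.15
eef_pos: [553.7, 39.7, 197.1]
tcp_rot: [-3.142, 0.009, 0.069]
contact_force: [-16.6, -0.5, 13.1]
opening: 0.415
```

```bash
python3 - <<'E'
from h import *
delta([629.5-61,45-4.2,197.3],.069)
g=grab("side"); crop(g,170,180,330,290,5,"pics/s12.png")
g=grab("top"); crop(g,190,110,340,270,4,'pics/t12.png')
E
```

```text
t 13.15 pos [553.7  39.7 197.1] rot [-3.1415  0.0087  0.0688] F [-16.6  -0.5  13.1] M [-0.05  2.76 -0.04] op 0.415
delta cm [ 1.48 -0.01 -0.03] rot [-0.0001  0.0087 -0.0002]
```

View pics/s12.png

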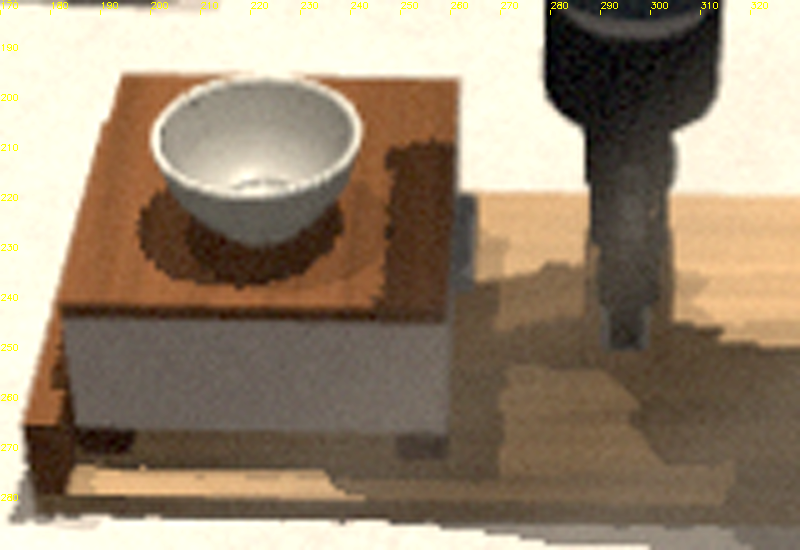

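View pics/t12.png

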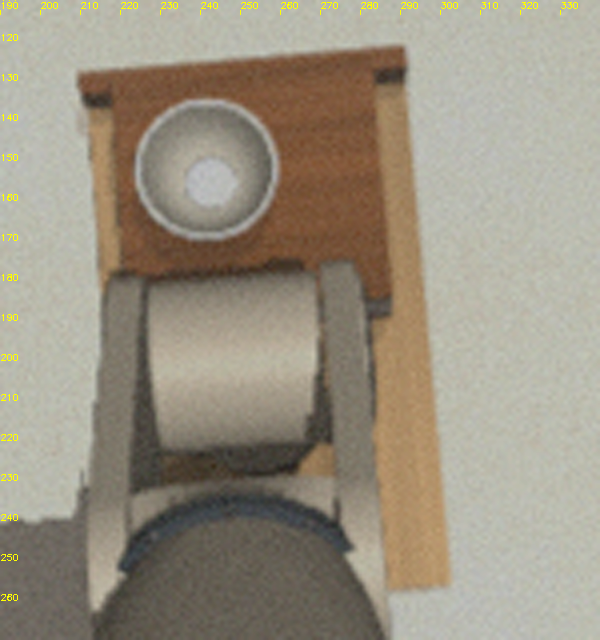

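Contact started at x≈551, as predicted (550.5). Continuing in small steps with a slight ease upward.

Call:
step_arm(deltas=[{"translation": [0.2, 0, -0.03], "rot": [0, 0, 0]}, {"translation": [0.4, 0, -0.05], "rot": [0, 0, 0]}, {"translation": [0.4, 0, -0.05], "rot": [0, 0, 0]}])

```text
clock: 13.62
eef_pos: [556.9, 39.9, 197.1]
tcp_rot: [-3.142, 0.011, 0.069]
contact_force: [-18.9, -1.3, 11.7]
opening: 0.411
```

Call:
step_arm(deltas=[{"translation": [0.2, 0, 0], "rot": [0, 0, 0]}, {"translation": [0.4, 0, 0], "rot": [0, 0, 0]}, {"translation": [0.4, 0, 0], "rot": [0, 0, 0]}])

```text
clock: 14.0
eef_pos: [559.8, 40.1, 197.1]
tcp_rot: [-3.142, 0.013, 0.069]
contact_force: [-24.2, -1.7, 15.8]
opening: 0.411
```

```bash
python3 - <<'E'
from h import *
delta([629.5-61,45-4.2,197.3],.069)
g=grab("side"); crop(g,170,180,330,290,5,"pics/s13.png")
E
```

```text
t 14.0 pos [559.8  40.1 197.1] rot [-3.1415  0.0134  0.0687] F [-24.2  -1.7  15.8] M [-0.13  3.38 -0.04] op 0.411
delta cm [ 0.87 -0.01 -0.03] rot [-0.0001  0.0134 -0.0003]
```

View pics/s13.png

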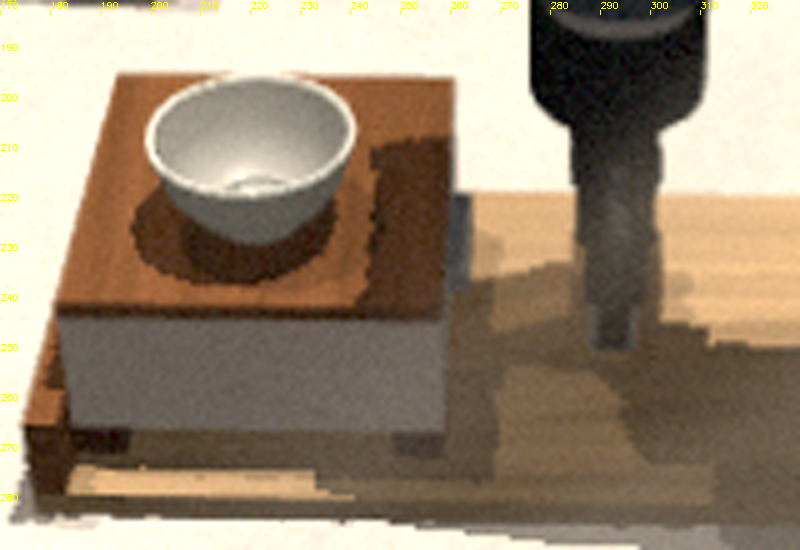

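The chest has slid back about 1 px (~2 mm) to the rail, so the lift begins now. Continuing and correcting the small pitch.

Call:
step_arm(deltas=[{"translation": [0.2, 0, -0.03], "rot": [0, 0.005, 0]}, {"translation": [0.4, 0, -0.03], "rot": [0, 0.01, 0]}, {"translation": [0.4, 0, -0.03], "rot": [0, 0.01, 0]}])

```text
clock: 14.42
eef_pos: [564.0, 40.4, 197.1]
tcp_rot: [-3.142, 0.004, 0.069]
contact_force: [-21.8, -1.5, 13.3]
opening: 0.41
```

Call:
step_arm(deltas=[{"translation": [0.2, 0, 0], "rot": [0, 0, 0]}, {"translation": [0.4, 0, 0], "rot": [0, 0, 0]}, {"translation": [0.4, 0, 0], "rot": [0, 0, 0]}])

```text
clock: 14.8
eef_pos: [568.6, 40.7, 197.2]
tcp_rot: [-3.142, 0.002, 0.069]
contact_force: [-18.0, -0.6, 9.8]
opening: 0.411
```

```bash
python3 - <<'E'
from h import *
delta([629.5-61,45-4.2,197.3],.069)
g=grab("side"); crop(g,170,180,330,290,5,"pics/s14.png")
E
```

```text
t 14.8 pos [568.6  40.7 197.2] rot [-3.1415e+00  1.8000e-03  6.8800e-02] F [-18.   -0.6   9.8] M [-0.14  3.55  0.06] op 0.411
delta cm [-0.01 -0.01 -0.01] rot [-0.0001  0.0018 -0.0002]
```

View pics/s14.png

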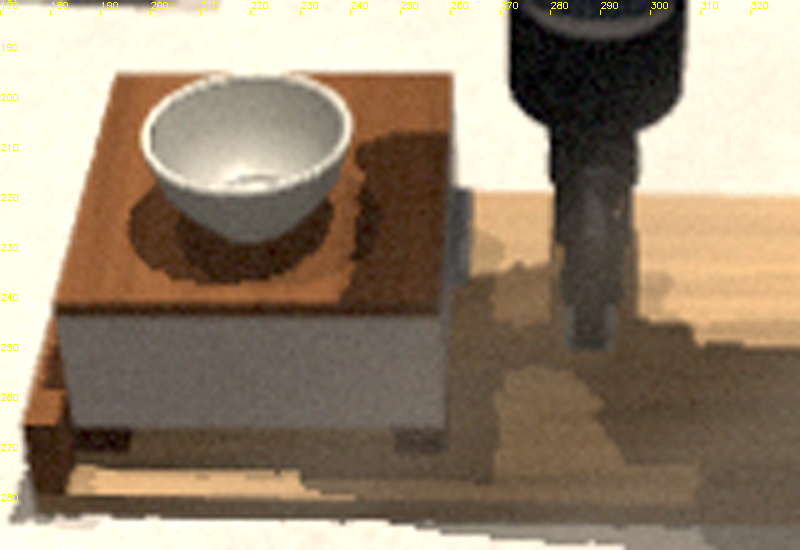

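```bash
cat > lift.py <<'E'
from h import *
g0=np.load("side.npy",allow_pickle=True).item(); ims=[grab("side") for _ in range(3)]
g1=dict(g0); im1=np.mean([i["image"].astype(float) for i in ims],0)
def rows(im,cols,lo,hi):
    out=[]
    for c in cols:
        p=im[lo:hi,c,:]; r=(p[:,2]-p[:,0]) if False else p[:,2]/(p.sum(1)+1)
        h=(r[:3].mean()+r[-3:].mean())/2; i=np.where((r[:-1]<h)&(r[1:]>=h))[0]
        if len(i): i=i[-1]; out.append(lo+i+(h-r[i])/(r[i+1]-r[i]))
        else: out.append(np.nan)
    return np.array(out)
cols=np.arange(188,256)
a=rows(g0["image"].astype(float),cols,236,252); b=rows(im1,cols,236,252)
d=a-b
for k in range(0,len(cols),10): print(cols[k],np.nanmedian(d[k:k+10]).round(2))
# px per mm at front near top corner
P=np.array([622,131.,93]); print("px/mm",proj(g0,P)-proj(g0,P+[0,0,1]))
fit=np.polyfit(cols[~np.isnan(d)],d[~np.isnan(d)],1); print("front lift px",np.polyval(fit,258),"back",np.polyval(fit,182))
E
python3 lift.py
```

```text
188 0.17
198 0.72
208 0.77
218 0.73
228 0.96
238 0.93
248 1.21
px/mm [0.00337705 0.37195284]
front lift px 1.2280697621626802 back 0.20677692460543717
```

Lift is about 3.3 mm from the side view, 3.8 mm from the geometry. I'll go another 4 mm to sit mid-band.

Call:
step_arm(deltas=[{"translation": [0.15, 0, 0], "rot": [0, 0, 0]}, {"translation": [0.3, 0, 0], "rot": [0, 0, 0]}, {"translation": [0.4, 0, 0], "rot": [0, 0, 0]}, {"translation": [0.4, 0, 0], "rot": [0, 0, 0]}, {"translation": [0.4, 0, 0], "rot": [0, 0, 0]}, {"translation": [0.4, 0, 0], "rot": [0, 0, 0]}])

```text
clock: 15.75
eef_pos: [572.3, 41.0, 197.1]
tcp_rot: [-3.142, 0.003, 0.069]
contact_force: [-18.6, -1.1, 9.8]
opening: 0.405
```

```bash
python3 lift.py; python3 - <<'E'
from h import *
delta([629.5-61,45-4.2,197.3],.069)
g=grab("side"); crop(g,170,180,330,290,5,"pics/s15.png")
g=grab("top"); crop(g,100,110,420,290,2,"pics/t15.png")
E
```

```text
188 0.22
198 0.72
208 0.82
218 0.84
228 1.07
238 1.05
248 1.22
px/mm [0.00337705 0.37195284]
front lift px 1.3562557032219202 back 0.21024494503888258
t 15.9 pos [572.3  41.  197.2] rot [-3.1415e+00  2.7000e-03  6.8800e-02] F [-18.7  -0.5  10.5] M [-0.1   3.82  0.06] op 0.412
delta cm [-0.38 -0.01 -0.01] rot [-0.0001  0.0027 -0.0002]
```

View pics/s15.png

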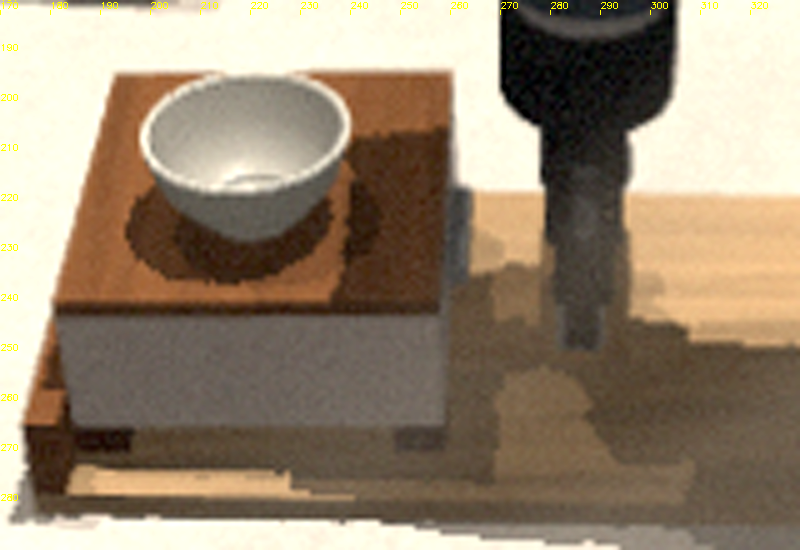

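View pics/t15.png

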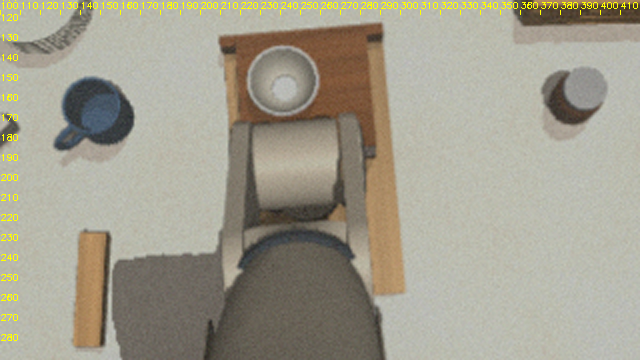

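```bash
python3 - <<'E'
from h import *
g0=np.load("side.npy",allow_pickle=True).item()
im0=g0["image"].astype(float); im1=np.mean([grab("side")["image"].astype(float) for _ in range(2)],0)
def edge(im,c,lo,hi,sign):
    p=im[lo:hi,c].sum(1); h=(p[:3].mean()+p[-3:].mean())/2; s=sign*(p-h); i=np.where((s[:-1]<0)&(s[1:]>=0))[0]
    return lo+i[0]+s[i[0]]/(s[i[0]]-s[i[0]+1]) if len(i) else np.nan
for name,cols,lo,hi,sg in [("far top edge",range(196,258),188,201,-1),("near bottom edge",range(187,258),260,271,-1)]:
    d=np.array([edge(im0,c,lo,hi,sg)-edge(im1,c,lo,hi,sg) for c in cols]); c=np.array(cols); m=~np.isnan(d)
    print(name,[np.nanmedian(x).round(2) for x in np.array_split(d,6)])
for P in ([634,-40,97],[622,131,27]): P=np.array(P,float); print((proj(g0,P)-proj(g0,P+[0,0,1])).round(3))
E
```

```text
far top edge [np.float64(0.18), np.float64(0.25), np.float64(0.86), np.float64(1.02), np.float64(1.3), np.float64(1.34)]
near bottom edge [np.float64(0.21), np.float64(0.41), np.float64(0.8), np.float64(0.86), np.float64(1.19), np.float64(1.57)]
[0.001 0.352]
[0.003 0.342]
```

Both sides of the front are up about 4 mm, the back stays down, and the forces are steady. Handing in.

```bash
python3 -c "
from rig import ticket,readout
print(readout.sense()['contact_force'],ticket.sign_off())"
```

```text
the job is handed in; nothing more can be done
[-18.25412967  -1.48979827  11.14607565] None
```

I pushed the drawer shut, slid the wedge under the middle of the chest's front edge, and handed in at about 16 s with the wedge still gripped and carrying the chest. No verdict was reported.

- **Drawer:** I pushed until the force rose to 17 N at the stop. It looked flush in both views afterwards.
- **Lift:** the last side view put the front up about 3.6–4.6 mm on the left (+y) side and about 3.8 mm on the right. The arm's position predicted about 4.7 mm. These disagree by about 1 mm but all lie within 1.5–8 mm. The fit of the left top edge put the back at about 0.5 mm, which I take as measuring error.
- **Wedge:** gripped with 80 N and on the board, tilted about 0.003 rad. The load was steady at about 18 N along x and 10 N upward, with the tip about 71 mm past the edge.
- **Clearance and the rest:** no part of the gripper was near the chest in the pictures. The bowl stood upright on top. The block, mug and jar looked unmoved, but I judged that by eye only.
- **On the way:** I pressed the wedge on the board too hard (about 22 N) partway through the slide and eased it. The chest then slid back about 2 mm to the rail, as expected, before lifting.

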